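# Proof-pull both lips of a bent bracket on a spring pull gauge

## Task

Proof-test the bent steel bracket on the spring pull gauge: hook its yellow end lip behind the gauge's cross bar, pull the gauge out with the bracket until the red pointer stands over the green band, keep it there for about two seconds without ever pulling past the band, and ease it fully home without letting it snap back. Then turn the bracket end for end and do the same with the plain end lip. Finally stand the bracket on its two feet in the orange tray, leaving the gauge fully home, its green band as set and the other things on the bench where they are.

Things in the scene. Friction and masses are not known exactly. Their poses are not given: they have to be found in the camera images.
- bracket: Loose bent steel strap, 200 g, like a low bridge: 140 long (x), 26 wide (y), 40 high, deck 4 thick on top. At each end a 4 thick lip bent down to the feet, inner faces at x = +-66. Flanges hang 12 below the deck's long edges over the middle 50 only: grip there, across the 26. The +x end is yellow, the -x end plain steel. Origin: centre of footprint, foot level; z up.
- lip_yellow (a point): middle of the inner face of the bracket's yellow lip: 66 along +x, 20 above the feet
- lip_plain (a point): middle of the inner face of the bracket's plain lip: 66 along -x, 20 above the feet
- gauge: Spring pull gauge fixed to the bench: dark base plate 12 high (x -100 to +130, 100 wide), blue housing 70 wide, 74 high (x -10 to +100), on top a white scale with black lines 10 apart. Its draw bar comes out along the gauge's own -x, roughly towards the robot. Origin: on the bench surface, on the centre line; z up.
- draw (a joint): how far the sprung draw bar is pulled out, m: 0 = fully home, end stop 0.065. Spring about 2 N at home, plus 1.8 N per 10 mm.
- draw_bar (a point): Centre of the steel cross bar at the draw bar's outer end: 10 diameter, 66 long along the gauge's y, axis 62 above the bench; at home 100 from the gauge origin along its -x. Cheeks join it to an end plate; between (on the housing side of the bar) is an opening, free from above, 29 along the pull x 51 wide, for the lip.
- pointer (a point): middle of the red pointer that travels with the draw bar over the scale on the housing, 80 above the bench; at draw = 0 it is 75 along the gauge's +x. Axes as the gauge's.
- band (a joint): setting of the green band, m: the draw value at which the pointer stands at the band's middle. Band is 10 long: within 5 either side is over the band. Differs from start to start, 0.026 to 0.048; leave as set.
- band_mid (a point): middle of the green band, on the pointer's track, 80 above the bench. Axes as the gauge's; the pointer moves towards -x when pulled.
- tray: orange tray for tested parts, fixed, 140 (its x) x 200 (its y) x 22 high, walls 4, inner floor about 4 above the bench. Origin: centre of the underside.
- flux_jar: bystander: small white jar with a red label, 44 diameter, 50 high; origin under its centre
- wash_bottle: bystander: blue bottle, 64 diameter, 160 high; origin under its centre
- solder_spool: bystander: metal spool, 56 diameter, 40 high; origin under its centre
- parts_box: bystander: white divided parts box, 80 x 140 x 35; origin under its centre
- screwdriver: bystander: yellow-handled screwdriver, 170 long, lying near the robot
There are look-alikes about, which are no part of the job. Leave any blue or purple look-alike of the bracket alone.

How it is judged:
On the way, in this order (a step that is already met when the one before it is completed fails the run):
1. Pulled by the bracket's yellow lip, the pointer is held over the green band (within 5 mm of its middle) for at least 1 s, the robot itself not touching the gauge (x of pointer in the frame of band_mid between -0.005 and 0.005 m and distance between lip_yellow and draw_bar below 0.03 m and contact force between bracket and gauge above 2 N and contact force between each of the arm, the fingers and gauge below 1 N), for 1 s.
2. The draw bar is back home (within 3 mm) (value of joint draw below 0.003 m), for 0.1 s.
3. Pulled by the bracket's plain lip, the pointer is held over the green band (within 5 mm of its middle) for at least 1 s, the robot itself not touching the gauge (x of pointer in the frame of band_mid between -0.005 and 0.005 m and distance between lip_plain and draw_bar below 0.03 m and contact force between bracket and gauge above 2 N and contact force between each of the arm, the fingers and gauge below 1 N), for 1 s.
At the end, for the whole second after the job is handed in: The bracket stands on its two feet on the floor of the orange tray (feet no more than 10 mm above the bench, tilt under 0.12 rad), at rest and clear of the gauge, and the draw bar is home within 3 mm (x of bracket in the frame of tray between -0.062 and 0.062 m and y of bracket in the frame of tray between -0.092 and 0.092 m and z of bracket in the frame of tray below 0.01 m and angle between bracket's own z axis and vertical below 0.12 rad and linear speed of bracket below 0.02 m/s and value of joint draw below 0.003 m and contact force between bracket and gauge below 0.1 N); the robot touches nothing.
It fails at once if The pointer is pulled past the green band (more than 9 mm beyond its middle) (x of pointer in the frame of band_mid below -0.009 m).
It fails at once if The draw bar is let snap back (faster than 0.4 m/s inward) (velocity of joint draw below -0.4 m/s).
It fails at once if The band's setting is changed (by more than 4 mm) (distance of band_mid from where it was at the start of the episode above 0.004 m).
It fails at once if A bystander is knocked over or pushed more than 30 mm (distance of any of flux_jar, wash_bottle, solder_spool, parts_box, screwdriver from where it was at the start of the episode above 0.03 m or angle between any of flux_jar, wash_bottle, solder_spool, parts_box's own z axis and vertical above 0.5 rad).
It also fails if it takes over 72 s, if anything falls off the work surface, if the arm or the gripper's body presses on something with over 40 N, if the wrist force passes 120 N, or if a joint passes its speed limit or range.

## Robot

A 6-joint arm with a two-finger parallel gripper is mounted at the origin on the work surface. World frame = base frame: x ahead of the robot, y to its left, z up, the work surface at z = 0. Lengths are in m, angles in rad, forces in N, time in s.
With the tool pointing down it reaches from about 0.35 to 0.775 m from the base axis. Payload 7.3 kg.
Tool frame: the origin (TCP) lies on the centre line of the jaws, within the pads' length; the fingertips stand 17 mm ahead of it and the grasp point (between the pads) lies 2 mm behind it (robot.tip_extent is the distance from the TCP to the fingertips, in m); z points along the fingers, y is the line along which they close (so a half turn about z gives the same grasp; the last joint's range is limited). The gripper opens to 92 mm and grips with 3 to 60 N. Pads are 19 mm wide; open, the fingers measure 130 mm over their backs; the gripper's body (75 mm by 190 mm) begins 47 mm behind the grasp point.
Start: joints at [1.074, 0.342, 1.524, -0, 1.275, -0.146], TCP at [0.18, 0.493, 0.222] pointing down, gripper open.
Joint ranges: [-2.53, 2.53], [-0.77, 2.02], [0.04, 2.7], [-1, 4.14], [0.28, 2.66], [-3.11, 3.11]. Speed limits (rad/s): [2.57, 2.57, 3.14, 3.14, 3.14, 3.14].

## Interface

Orientations are given as [roll, pitch, yaw] about the fixed x, y, z axes, in that order (R = Rz(yaw) Ry(pitch) Rx(roll)).
In Python, from cell import robot gives the robot as it stands.
- The arm moves only by the tool step_arm, never from a script. Its argument "motion" is a list of rows, each a list of 2 entries, a list of its own where there are three numbers: the shift along the tool's x, y, z in units of 60 mm (1.0 is 60 mm), then the turn about the tool's z in rad. In form: [[[x, y, z], spin], ...]. A call has 1 to 10 rows; each row is the pose to reach, as a shift and turn from the pose commanded when the call began, along the tool's axes at that moment; what a row does not reach only later rows make up. A row lasts 1/8 s, in which the tool goes at most 62.5 mm and 10.7 degrees, less where a joint would pass 70% of its speed; a pose out of reach is approached as far as the arm can. A call with a gripper value outside its range is refused whole. "hand" is the closure in counts, from 0 (fully open) to 255 (shut), set as the call begins (left out, the last holds). The fingers move at their own pace and stop on an object; "squeeze" is the grip in N (left out, the last holds). Time passes only in rows, so rows that repeat a pose let the fingers close. It gives the time, the measured TCP pose, the force, the opening and the grip force at its end, in the units of the state.
- robot.observe(): the state, without advancing time (a new reading comes with each control period).
- robot.read_camera(name): name is "scene" or "side" or "wrist"; returns a dict with "pixels" (480x640x3 uint8, red, green, blue), "intrinsics" (3x3 intrinsics, pixels), "k1" (the pictures are not rectified: a ray, as slopes to the right and down, at radius r is drawn at 1 + k1 r^2 times it, then the intrinsics apply), "xyz" and "rotation" of the camera in the world; the wrist camera has in their place "T_tool_cam" (4x4, takes a point from camera to tool coordinates, whose origin is the TCP and whose axes are the flange's). Camera axes: x right, y up, looking along -z (the intrinsics and any distortion apply to the point x, -y, -z); pixel columns grow to the right and rows downward; lengths in m; the calibration is good to about 2 mm. A picture is of the moment at which its call begins: read the wrist's pose just before it. There is no depth.
- robot.hand_in(): hands the job in; it is judged then, once.
The state is a dict: "time": time; "qpos": joint angles; "qvel": joint speeds; "joint_efforts": joint torques, N m; "tool_pos": TCP position; "tool_rot": TCP orientation; "contact_force": force on the tool from outside, world axes, zero at the start; "torque": the same for the moment, N m; "opening": finger opening in m; "grip_force": force on a finger pad.
Only numpy, scipy, OpenCV 4.12 (cv2) and the standard library are available. Lean on these libraries where they do the work, as an engineer would, in place of code of your own. Each camera call takes 0.05 s, during which the arm holds its last target. There are 200 camera calls.

## Working session

There is one attempt and no reset: what is moved stays moved. The work goes in short steps, Python scripts to look and compute and a tool call to move; the robot and the scene stay as the last step left them, time stands still between calls to the robot, and variables do not carry over. Pictures are saved under pics/ and viewed, at most 11 in all, crops included, and the job is handed in when it is done.

Besides the shell and the picture viewer there is one more tool, called after "Call:" as name(argument=value, ...), one argument or row to a line, values as JSON. step_arm: Moves the arm, as the interface text tells. Its arguments: {"type":"object","properties":{"motion":{"type":"array"},"hand":{"type":"number"},"squeeze":{"type":"number"}},"required":["motion"]}

```bash
mkdir -p pics; ls
cat > h.py <<'E'
import numpy as np, cv2
from cell import robot
from scipy.spatial.transform import Rotation as R
def cam(name):
    s=robot.observe(); c=robot.read_camera(name)
    if name=="wrist":
        T=np.array(c["T_tool_cam"]); Rt=R.from_euler('xyz',s["tool_rot"]).as_matrix()
        c["rotation"]=Rt@T[:3,:3]; c["xyz"]=Rt@T[:3,3]+np.array(s["tool_pos"])
    c["K"]=np.array(c["intrinsics"]); c["xyz"]=np.array(c["xyz"]); c["rotation"]=np.array(c["rotation"])
    return c
def ray(c,uv):
    K=c["K"]; p=cv2.undistortPoints(np.array([[uv]],float),K,np.array([c["k1"],0,0,0.]))[0,0]
    return c["rotation"]@np.array([p[0],-p[1],-1])
def onz(c,uv,z):
    d=ray(c,uv); return c["xyz"]+d*(z-c["xyz"][2])/d[2]
def proj(c,P):
    q=c["rotation"].T@(np.array(P)-c["xyz"]); q=np.array([q[0],-q[1],-q[2]])
    return cv2.projectPoints(q.reshape(1,1,3),np.zeros(3),np.zeros(3),c["K"],np.array([c["k1"],0,0,0.]))[0][0,0]
def save(c,n): cv2.imwrite("pics/"+n,cv2.cvtColor(c["pixels"],cv2.COLOR_RGB2BGR))
E
python3 - <<'E'
from h import *
for n in("scene","side"):
    c=cam(n); save(c,n+"0.png"); print(n,c["xyz"],c["k1"],c["K"].tolist(),(-c["rotation"][:,2]).round(2))
s=robot.observe();print(s)
E
```

```text
picsTraceback (most recent call last):
  File "<stdin>", line 3, in <module>
IndexError: too many indices for array: array is 1-dimensional, but 2 were indexed
```

```bash
sed -i 's|c\["rotation"\]=np.array(c\["rotation"\])|c["rotation"]=tomat(c["rotation"])|' h.py
cat >> h.py <<'E'
def tomat(r):
    r=np.array(r)
    return r if r.ndim==2 else R.from_euler('xyz',r).as_matrix()
E
python3 - <<'E'
from h import *
print(robot.read_camera("scene")["rotation"])
for n in("scene","side"):
    c=cam(n); save(c,n+"0.png"); print(n,c["xyz"],c["k1"],c["K"].tolist(),(-c["rotation"][:,2]).round(2))
s=robot.observe();print(s)
E
```

```text
[0.84559716 0.01313176 2.35542077]
scene [1.14750137 0.62610653 0.80271053] -0.03823106208481198 [[442.7114974718411, 0.0, 317.2893043179743], [0.0, 442.7114974718411, 227.6842468884891], [0.0, 0.0, 1.0]] [-0.52 -0.53 -0.66]
side [ 0.01868126 -0.54764617  0.95854985] 0.017894063754024307 [[468.47489420574686, 0.0, 315.5654033608563], [0.0, 468.47489420574686, 233.3758380809946], [0.0, 0.0, 1.0]] [ 0.47  0.47 -0.75]
{'time': 0.2, 'qpos': array([ 1.07395276e+00,  3.42453164e-01,  1.52462797e+00, -1.26644592e-05,
        1.27539977e+00, -1.45990629e-01]), 'qvel': array([ 0.00112182, -0.00139213, -0.00378934, -0.00063479, -0.00062258,
       -0.00143239]), 'joint_efforts': array([ 1.05372517e-03, -4.31085920e+01, -2.44156033e+01,  7.15923915e-02,
        5.37553313e-02, -9.36940569e-05]), 'tool_pos': array([0.18030875, 0.49281954, 0.22172069]), 'tool_rot': array([-3.14071209e+00, -1.17232300e-04,  2.79074336e+00]), 'contact_force': array([0.59618442, 0.28975246, 0.06364384]), 'torque': array([0.01483651, 0.00952902, 0.02051354]), 'grip_force': 0.0, 'opening': 0.09137453823304525}
```

View pics/scene0.png

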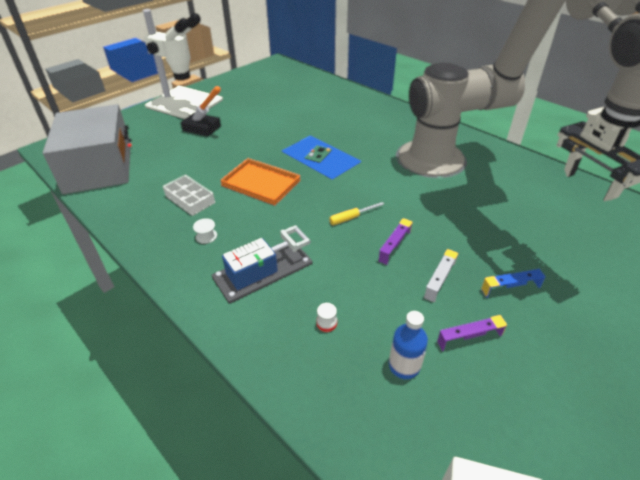

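View pics/side0.png

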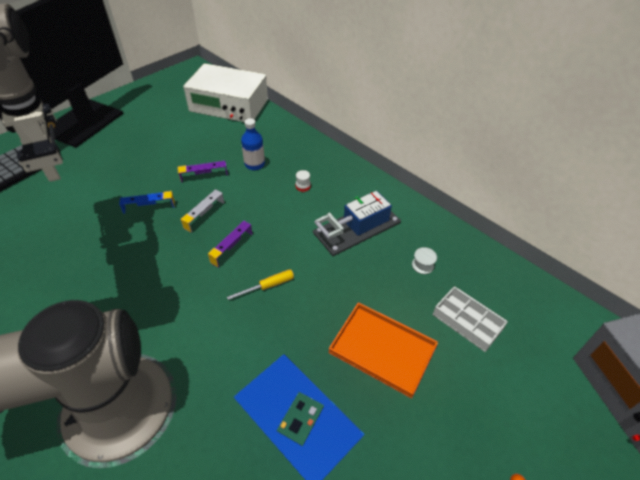

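Both pictures show the scene. The bracket candidates in the scene view are grey steel with a yellow end (441,275), purple (395,240), purple (472,332) and blue (514,282). The grey one fits "plain steel with a +x yellow end"; the coloured ones are look-alikes. The gauge is at (260,262), with its cross bar around (296,238), and the tray is at (260,181). I'll measure next and take one enlarged crop.

Run:
```python
from h import *
S=cam("scene"); D=cam("side")
a=cv2.resize(S["pixels"][200:320,200:480],None,fx=2.85,fy=2.5,interpolation=cv2.INTER_CUBIC)
a=cv2.resize(S["pixels"][205:305,200:320],(400,333),interpolation=cv2.INTER_CUBIC)
b=cv2.resize(S["pixels"][235:310,410:500],(400,333),interpolation=cv2.INTER_CUBIC)
e=cv2.resize(D["pixels"][180:255,305:410],(400,267),interpolation=cv2.INTER_CUBIC)
f=cv2.resize(D["pixels"][180:240,170:254],(400,267),interpolation=cv2.INTER_CUBIC)
save({"pixels":np.vstack([np.hstack([a,b]),np.hstack([e,f])])},"crop.png")
for n,c,l in (("S",S,{"brY":(451,255),"brP":(432,293)}),("D",D,{"brY":(188,220),"brP":(217,197)})):
    for k,v in l.items(): print(n,k,onz(c,v,.04).round(3))
for n,c in(("S",S),("D",D)):
    hsv=cv2.cvtColor(c["pixels"],cv2.COLOR_RGB2HSV)
    m=cv2.inRange(hsv,(5,180,120),(16,255,255))
    m=cv2.morphologyEx(m,cv2.MORPH_CLOSE,np.ones((5,5)))
    cs=[x for x in cv2.findContours(m,0,2)[0] if cv2.contourArea(x)>800]
    for x in cs:
        q=cv2.approxPolyDP(x,12,True)[:,0]
        print(n,"tray",[ (onz(c,p,.015)[:2]).round(3).tolist() for p in q])
for n,c,l in (("S",S,{"jar":(327,308),"botcap":(415,320),"spool":(205,230),"box":(189,193),"sd":(357,214)}),("D",D,{"jar":(303,175),"spool":(425,255),"box":(470,317)})):
    for k,v in l.items(): print(n,k,onz(c,v,.16 if k=="botcap" else .045).round(3))
```

```text
S brY [0.391 0.314 0.04 ]
S brP [0.523 0.349 0.04 ]
D brY [0.384 0.306 0.04 ]
D brP [0.494 0.325 0.04 ]
S tray [[0.58, -0.367], [0.537, -0.174], [0.397, -0.222], [0.448, -0.407]]
D tray [[0.531, -0.179], [0.391, -0.221], [0.442, -0.408], [0.583, -0.368]]
S jar [0.719 0.213 0.045]
S botcap [0.694 0.406 0.16 ]
S spool [ 0.758 -0.187  0.045]
S box [ 0.699 -0.354  0.045]
S sd [0.437 0.052 0.045]
D jar [0.729 0.222 0.045]
D spool [ 0.743 -0.211  0.045]
D box [ 0.67  -0.391  0.045]
```

View pics/crop.png

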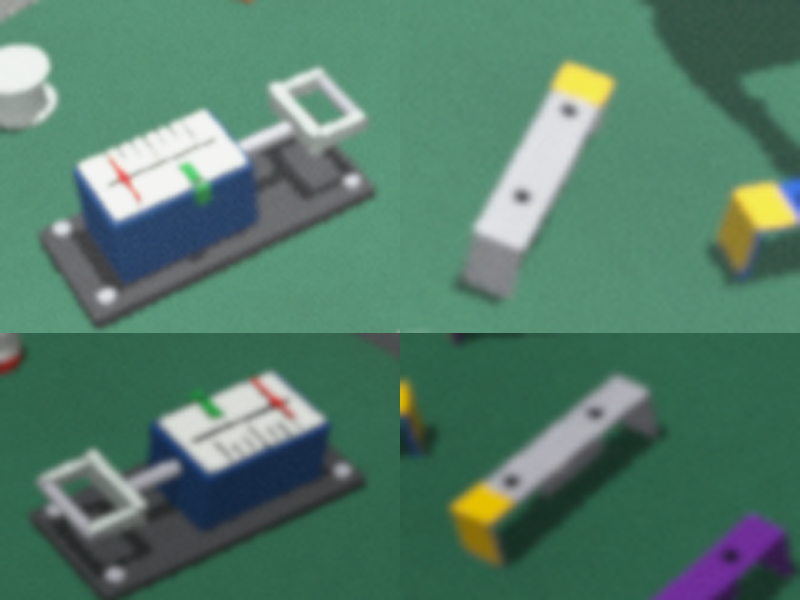

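The crop confirms the grey bracket: deck with holes, yellow end cap towards the robot. I'll derive poses for it and the gauge from the crop corners.

```bash
cat >> h.py <<'E'
def go(P,yaw):
    s=robot.observe(); Rt=R.from_euler('xyz',s["tool_rot"]).as_matrix()
    d=Rt.T@(np.array(P)-s["tool_pos"])/.06
    sp=-(yaw-s["tool_rot"][2]); sp=(sp+np.pi)%(2*np.pi)-np.pi
    print("go",d.round(3).tolist(),"spin",round(sp,3),"| pos",s["tool_pos"].round(4),"yaw",round(s["tool_rot"][2],4),"t",round(s["time"],2),"q6",round(s["qpos"][5],2))
E
python3 - <<'E'
from h import *
S=cam("scene"); D=cam("side")
def P(c,ox,oy,sc,pts,z): return np.array([onz(c,(ox+p[0]/sc,oy+p[1]/sc),z) for p in pts])
def show(n,q): print(n,q[:,:2].round(3).tolist(),"mean",q.mean(0)[:2].round(3))
b=P(S,410,235,4.444,[(165,60),(216,82),(125,250),(75,228)],.04); show("br S",b)
b=P(D,170,180,4.762,[(50,507-333),(105,530-333),(252,390-333),(215,374-333)],.04); show("br D",b)
show("bar S",P(S,200,205,3.333,[(320,70),(365,118)],.067)); show("frame inner S",P(S,200,205,3.333,[(275,88),(314,138)],.067))
show("bar D",P(D,305,180,3.81,[(42,490-333),(93,535-333)],.067)); show("frame inner D",P(D,305,180,3.81,[(93,452-333),(143,505-333)],.067))
show("base S(z12)",P(S,200,205,3.333,[(40,240),(97,322),(373,190)],.012))
show("housing top S",P(S,200,205,3.333,[(78,165),(120,222),(255,160),(208,108)],.074))
show("housing top D",P(D,305,180,3.81,[(152,425-333),(205,475-333),(325,425-333),(275,372-333)],.074))
go((.452,.325,.25),-2.94)
E
```

```text
br S [[0.378, 0.295], [0.373, 0.325], [0.509, 0.356], [0.515, 0.329]] mean [0.444 0.326]
br D [[0.377, 0.331], [0.389, 0.295], [0.518, 0.33], [0.51, 0.357]] mean [0.449 0.328]
bar S [[0.6, -0.01], [0.613, 0.052]] mean [0.606 0.021]
frame inner S [[0.637, -0.02], [0.653, 0.041]] mean [0.645 0.011]
bar D [[0.612, 0.047], [0.607, -0.006]] mean [0.61  0.021]
frame inner D [[0.663, 0.049], [0.652, -0.01]] mean [0.657 0.019]
base S(z12) [[0.827, -0.067], [0.843, 0.023], [0.623, 0.069]] mean [0.764 0.009]
housing top S [[0.792, -0.052], [0.804, 0.012], [0.702, 0.033], [0.69, -0.032]] mean [ 0.747 -0.01 ]
housing top D [[0.707, 0.034], [0.698, -0.025], [0.795, -0.05], [0.811, 0.01]] mean [ 0.753 -0.008]
go [-5.213, -1.074, -0.466] spin -0.552 | pos [0.1804 0.493  0.222 ] yaw 2.7908 t 0.4 q6 -0.15
```

Call:
step_arm(
  motion=[
    [[-5.1,-1.07,-0.5],-0.58],
    [[-5.1,-1.07,-0.5],-0.58],
    [[-5.1,-1.07,-0.5],-0.58],
    [[-5.1,-1.07,-0.5],-0.58],
    [[-5.1,-1.07,-0.5],-0.58],
    [[-5.1,-1.07,-0.5],-0.58],
    [[-5.1,-1.07,-0.5],-0.58],
    [[-5.1,-1.07,-0.5],-0.58],
  ],
  hand=0,
)

```text
time: 1.4
tool_pos: [0.4445, 0.3284, 0.2519]
tool_rot: [3.141, -0.001, -2.911]
contact_force: [-0.7, 0.1, 0.5]
opening: 0.0921
grip_force: 0.0
```

Run:
```python
from h import *
c=cam("wrist"); save(c,"w1.png"); go((.446,.327,.25),-2.909)
print(c["xyz"],c["rotation"].round(2).tolist(),c["K"][0,0])
hsv=cv2.cvtColor(c["pixels"],cv2.COLOR_RGB2HSV)
m=cv2.inRange(hsv,(0,0,110),(180,60,255))|cv2.inRange(hsv,(20,120,110),(35,255,255))
for x in cv2.findContours(cv2.morphologyEx(m,cv2.MORPH_CLOSE,np.ones((7,7))),0,2)[0]:
    if cv2.contourArea(x)>1500:
        r=cv2.minAreaRect(x); print(r,[onz(c,p,.04)[:2].round(4).tolist() for p in cv2.boxPoints(r)],onz(c,r[0],.04)[:2].round(4))
```

```text
go [-0.021, -0.031, 0.034] spin -0.002 | pos [0.4443 0.3285 0.252 ] yaw -2.9107 t 1.45 q6 -1.3
[0.37057468 0.3104932  0.41443308] [[-0.23, -0.93, -0.27], [0.97, -0.22, -0.06], [0.0, -0.28, 0.96]] 361.17894856183597
((218.0, 461.5), (35.0, 422.0), 90.0) [[0.8468, -0.0066], [0.7136, 0.5378], [0.7712, 0.5571], [0.9111, -0.009]] [0.8059 0.2733]
((218.66851806640625, 338.39495849609375), (113.92323303222656, 224.01531982421875), 72.59729766845703) [[0.6269, 0.1016], [0.4901, 0.326], [0.6142, 0.3958], [0.7755, 0.1523]] [0.6202 0.2469]
((470.0780029296875, 332.53997802734375), (139.37518310546875, 337.10040283203125), 89.61287689208984) [[0.5071, 0.3215], [0.4189, 0.6881], [0.591, 0.781], [0.6878, 0.3621]] [0.5455 0.5328]
((316.5, 205.5), (131.0, 27.0), 90.0) [[0.3782, 0.2952], [0.3721, 0.3214], [0.5079, 0.3544], [0.5147, 0.3253]] [0.4398 0.3233]
((47.12773895263672, 94.77371215820312), (29.987951278686523, 161.9862060546875), 19.98310661315918) [[0.472, -0.0002], [0.3175, 0.0512], [0.3205, 0.0778], [0.4761, 0.0293]] [0.3924 0.0412]
```

View pics/w1.png

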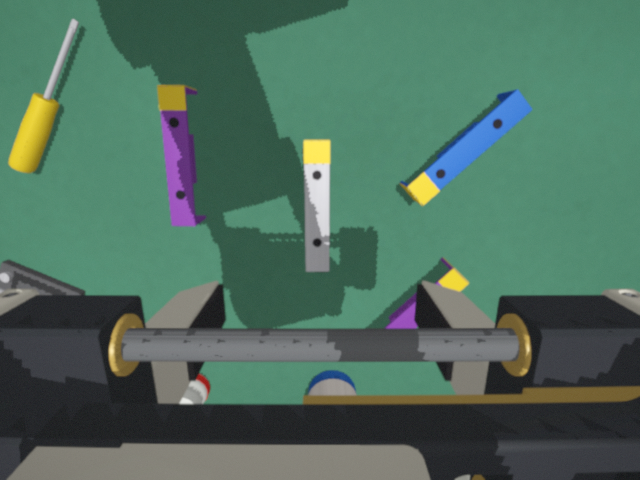

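The wrist view shows the bracket at (317,205), yellow end up at (317,152), aligned with the jaws. Nothing is close to it. Descending and gripping.

Call:
step_arm(
  motion=[
    [[0.04,-0.07,1],0],
    [[0.04,-0.07,2],0],
    [[0.04,-0.07,2.9],0],
    [[0.04,-0.07,3.4],0],
    [[0.04,-0.07,3.73],0],
    [[0.04,-0.07,3.73],0],
    [[0.04,-0.07,3.73],0],
  ],
)

```text
time: 2.33
tool_pos: [0.4443, 0.3239, 0.0293]
tool_rot: [3.141, 0.001, -2.911]
contact_force: [0.7, -0.4, -0.2]
opening: 0.0917
grip_force: 0.0
```

Call:
step_arm(
  motion=[
    [[0,0,0],0],
    [[0,0,0],0],
    [[0,0,0],0],
    [[0,0,0],0],
    [[0,0,0],0],
    [[0,0,0],0],
    [[0,0,0],0],
  ],
  hand=255,
  squeeze=45,
)

```text
time: 3.2
tool_pos: [0.4443, 0.3231, 0.0283]
tool_rot: [3.141, 0.0, -2.913]
contact_force: [-1.2, 1.5, 0.7]
opening: 0.0267
grip_force: 0.7
```

Call:
step_arm(
  motion=[
    [[0,0,-0.5],0],
    [[0,0,-1.5],0],
    [[0,0,-2.5],0.18],
    [[0,0,-3.5],0.36],
    [[-0.2,-1,-3.7],0.54],
    [[-0.35,-2,-3.7],0.72],
    [[-0.5,-3,-3.7],0.9],
    [[-0.6,-4,-3.7],1.08],
    [[-0.77,-4.8,-3.7],1.26],
    [[-0.77,-5.21,-3.7],1.44],
  ],
)

```text
time: 4.45
tool_pos: [0.5608, 0.0264, 0.2496]
tool_rot: [-3.141, -0.0, 1.922]
contact_force: [-0.2, 0.8, -1.5]
opening: 0.0256
grip_force: 44.9
```

Call:
step_arm(
  motion=[
    [[0,0,0],0.18],
    [[0,0,0],0.36],
    [[0,0,0],0.54],
    [[0,0,0],0.72],
    [[0,0,0],0.9],
    [[0,0,0],1.08],
    [[0,0,0],1.26],
    [[0,0,0],1.44],
    [[0,0,0],1.62],
    [[0,0,0],1.8],
  ],
)

```text
time: 5.7
tool_pos: [0.56, 0.0291, 0.2498]
tool_rot: [-3.141, 0.001, 0.125]
contact_force: [0.3, -0.2, -1.6]
opening: 0.0253
grip_force: 44.9
```

Run:
```python
from h import *
go((.5605,.0287,.25),-.2)
```

```text
go [0.008, 0.007, -0.003] spin 0.325 | pos [0.56   0.0291 0.2498] yaw 0.1249 t 5.7 q6 1.36
```

Call:
step_arm(
  motion=[
    [[0,0,0],0.16],
    [[0,0,0],0.325],
    [[0,0,0],0.325],
  ],
)

```text
time: 6.08
tool_pos: [0.56, 0.029, 0.2499]
tool_rot: [3.142, 0.001, -0.193]
contact_force: [0.3, -0.2, -2.1]
opening: 0.0255
grip_force: 44.9
```

Run:
```python
from h import *
c=cam("wrist"); 
go((.5605,.0287,.25),-.2); print(c["xyz"])
S=cam("scene")
a=cv2.resize(S["pixels"][170:300,200:330],(480,480),interpolation=cv2.INTER_CUBIC)
w=c["pixels"][:,80:400]
save({"pixels":np.hstack([w,a])},"w2.png")
np.savez("w2.npz",**{k:c[k] for k in("pixels","K","k1","xyz","rotation")})
```

```text
go [0.008, 0.005, -0.001] spin 0.009 | pos [0.5601 0.0291 0.25  ] yaw -0.1908 t 6.12 q6 1.68
[0.63617927 0.01398678 0.41224212]
```

View pics/w2.png

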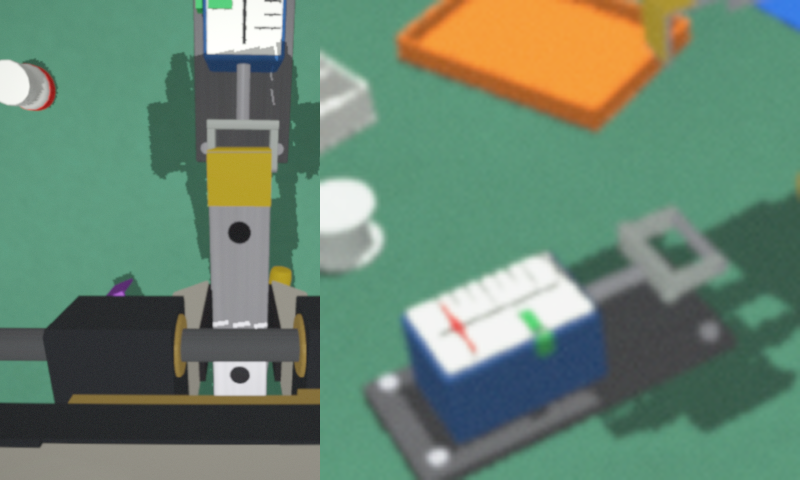

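The wrist view shows the bracket along column about 319 (full image), with the gauge frame's end plate at columns 287–358, row about 122. The rod is at column 323 and the frame is partly hidden by the yellow end.

Run:
```python
from h import *
c=dict(np.load("w2.npz"))
for n,uv,z in (("rod",(323,70),.066),("rod",(323,115),.066),("epL",(287,122),.067),("epR",(358,122),.067),("hL",(283,53),.074),("hR",(366,57),.074),("lipYtopend",(319,148),.252-.03+.04),("hole",(319,232),.262),("hole2",(319,375),.262)):
    print(n,onz(c,uv,z)[:2].round(4))
g=c["pixels"].astype(int); 
u=np.array([np.cos(-.2),np.sin(-.2)])
for x in (-66,-95,-100,-61): print(x,proj(c,np.r_[np.array([.608,.019])+(x+100)/1000*u,.067]))
```

```text
rod [6.895e-01 5.000e-04]
rod [0.6525 0.0076]
epL [0.6528 0.0409]
epR [ 0.6404 -0.0225]
hL [0.7079 0.0316]
hR [ 0.6913 -0.0372]
lipYtopend [0.6312 0.0152]
hole [0.5967 0.0219]
hole2 [0.5257 0.0358]
-66 [320.32495807 128.60738984]
-95 [320.08941688 160.95908723]
-100 [320.049904   166.38733983]
-61 [320.36668878 122.87687597]
```

Call:
step_arm(
  motion=[
    [[0,0.04,0.8],0.01],
    [[0,0.04,1.6],0.01],
    [[0,0.04,2.1],0.01],
    [[0,0.04,2.3],0.01],
    [[0,0.04,2.45],0.01],
    [[0,0.04,2.6],0.01],
    [[0,0.04,2.75],0.01],
    [[0,0.04,2.9],0.01],
    [[0,0.04,3.0],0.01],
    [[0,0.04,3.0],0.01],
  ],
)

```text
time: 7.42
tool_pos: [0.5596, 0.0267, 0.0698]
tool_rot: [3.142, 0.001, -0.204]
contact_force: [0.1, -1.2, -2.1]
opening: 0.0252
grip_force: 44.9
```

Run:
```python
from h import *
s=robot.observe(); print(s["contact_force"])
S=cam("scene"); D=cam("side"); W=cam("wrist")
for n,c in(("S",S),("D",D),("W",W)): np.savez(n+"3.npz",**{k:c[k] for k in("pixels","K","k1","xyz","rotation")})
a=cv2.resize(S["pixels"][210:300,205:325],(533,400),interpolation=cv2.INTER_CUBIC)
b=cv2.resize(W["pixels"][0:225,200:440],(267,250),interpolation=cv2.INTER_CUBIC)
b=np.vstack([b,np.zeros((150,267,3),np.uint8)])
save({"pixels":np.hstack([a,b])},"p3.png")
```

```text
[ 0.08743493 -1.15207719 -2.10993567]
```

View pics/p3.png

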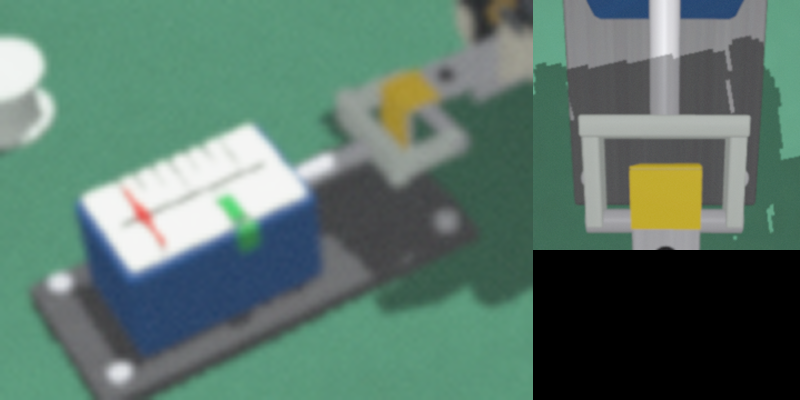

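The lip sits centred in the opening. The pointer is at crop (144,215) and the band at (238,225). Next I measure the band setting from both views.

```bash
cat >> h.py <<'E'
U=np.array([np.cos(-.2),np.sin(-.2)]); V=np.array([-U[1],U[0]]); O=np.array([.707,-.003])
def gauge(c,verbose=True):
    hsv=cv2.cvtColor(c["pixels"],cv2.COLOR_RGB2HSV); out={}
    corners=[proj(c,np.r_[O+x*U+y*V,.078]) for x in(-.015,.105) for y in(-.04,.04)]
    roi=np.zeros(hsv.shape[:2],np.uint8); cv2.fillConvexPoly(roi,cv2.convexHull(np.array(corners,np.float32)).astype(int),255)
    for n,ms in (("red",[((0,120,90),(8,255,255)),((172,120,90),(180,255,255))]),("green",[((48,140,60),(70,255,255))])):
        m=sum(cv2.inRange(hsv,*x) for x in ms)&roi
        ys,xs=np.nonzero(m)
        w=hsv[ys,xs,1].astype(float)
        P=np.array([onz(c,(x,y),.08)[:2]-O for x,y in zip(xs,ys)])
        if len(P)==0: print(n,"none"); continue
        px,py=P@U,P@V
        out[n]=(px.mean()*1e3,np.median(px)*1e3,px.min()*1e3,px.max()*1e3,py.min()*1e3,py.max()*1e3,len(px))
        if n=="green":
            k=(py>-.03)&(py<.03); out["green_top"]=(px[k].mean()*1e3,k.sum())
    return out
E
python3 - <<'E'
from h import *
for n in "SD":
    c=dict(np.load(n+"3.npz")); 
    for k,v in gauge(c).items(): print(n,k,np.round(v,1))
E
```

```text
S red [74.6 74.6 73.6 75.5 -1.6  5.6  4. ]
S green [34.2 34.2 34.  34.4 21.6 25.7  2. ]
S green_top [34.2  2. ]
D red [73.5 73.5 71.1 75.8 -3.   6.   7. ]
D green [30.3 30.1 25.5 34.7 15.2 39.5 13. ]
D green_top [30.5  5. ]
```

```bash
cat >> h.py <<'E'
def gauge(c):
    h,w=c["pixels"].shape[:2]; p=c["pixels"].astype(float); out={}
    hull=cv2.convexHull(np.array([proj(c,np.r_[O+x*U+y*V,.08]) for x in(0.,.095) for y in(-.028,.028)],np.float32))
    roi=np.zeros((h,w),np.uint8); cv2.fillConvexPoly(roi,hull.astype(int),255)
    for n,i in(("red",0),("green",1)):
        e=p[...,i]-np.max(np.delete(p,i,2),2); e[(roi==0)|(e<25)]=0
        ys,xs=np.nonzero(e); wt=e[ys,xs]
        P=np.array([onz(c,(x,y),.08)[:2]-O for x,y in zip(xs,ys)])
        px=P@U*1e3; py=P@V*1e3; m=np.average(px,weights=wt)
        out[n]=m; print(n,"x",m.round(1),"sd",np.sqrt(np.average((px-m)**2,weights=wt)).round(1),"y",np.average(py,weights=wt).round(1),py.min().round(0),py.max().round(0),"n",len(px))
    print("   pointer-band %.1f mm"%(out["red"]-out["green"])); return out
E
python3 - <<'E'
from h import *
for n in "SD": gauge(dict(np.load(n+"3.npz")))
E
```

```text
red x 74.0 sd 1.8 y 2.6 -20.0 25.0 n 39
green x 35.9 sd 9.8 y 16.6 -33.0 27.0 n 23
   pointer-band 38.1 mm
red x 74.2 sd 2.6 y 5.7 -16.0 29.0 n 44
green x 30.6 sd 3.1 y 21.4 11.0 31.0 n 25
   pointer-band 43.7 mm
```

```bash
sed -i 's|e<25)\]=0|e<25)]=0; e=clean(e)|' h.py
cat >> h.py <<'E'
def clean(e):
    k,l,st,_=cv2.connectedComponentsWithStats((e>0).astype(np.uint8),connectivity=8)
    b=max(range(1,k),key=lambda i:e[l==i].sum()) if k>1 else 0
    return np.where(l==b,e,0)
E
python3 - <<'E'
from h import *
for n in "SD": gauge(dict(np.load(n+"3.npz")))
E
```

```text
red x 74.0 sd 1.8 y 2.6 -20.0 25.0 n 39
green x 33.4 sd 2.4 y 20.8 13.0 27.0 n 19
   pointer-band 40.6 mm
red x 74.2 sd 2.6 y 5.7 -16.0 29.0 n 44
green x 30.6 sd 3.1 y 21.4 11.0 31.0 n 25
   pointer-band 43.7 mm
```

Band setting is about 42 mm (42.2 combining both views). Pulling most of the way first, then measuring.

Call:
step_arm(
  motion=[
    [[-0.1,0,0],0],
    [[-0.2,0,0],0],
    [[-0.3,0,0],0],
    [[-0.4,0,0],0],
    [[-0.5,0,0],0],
    [[-0.6,0,0],0],
    [[-0.67,0,0],0],
    [[-0.74,0,0],0],
    [[-0.8,0,0],0],
    [[-0.8,0,0],0],
  ],
)

```text
time: 8.82
tool_pos: [0.5144, 0.0362, 0.0708]
tool_rot: [-3.141, -0.004, -0.204]
contact_force: [8.4, -2.4, -5.3]
opening: 0.0256
grip_force: 44.9
```

Run:
```python
from h import *
s=robot.observe(); print(s["contact_force"],s["tool_pos"],s["time"])
for n in("scene","side"): gauge(cam(n))
```

```text
[ 8.42206108 -2.40990967 -5.33238294] [0.51435087 0.03622571 0.07081687] 8.825
red x 41.3 sd 1.8 y 2.0 -20.0 25.0 n 41
green x 33.1 sd 2.2 y 20.8 13.0 27.0 n 17
   pointer-band 8.2 mm
red x 41.9 sd 2.4 y 5.5 -19.0 31.0 n 47
green x 30.6 sd 3.0 y 21.3 11.0 31.0 n 24
   pointer-band 11.3 mm
```

Call:
step_arm(
  motion=[
    [[-0.04,0,0],0],
    [[-0.08,0,0],0],
    [[-0.12,0,0],0],
    [[-0.155,0,0],0],
    [[-0.155,0,0],0],
    [[-0.155,0,0],0],
  ],
)

```text
time: 9.68
tool_pos: [0.5061, 0.038, 0.0709]
tool_rot: [-3.141, -0.006, -0.204]
contact_force: [9.2, -2.4, -5.6]
opening: 0.0252
grip_force: 44.8
```

Run:
```python
from h import *
s=robot.observe(); print(s["contact_force"],s["tool_pos"],s["time"])
S=cam("scene"); gauge(S); gauge(cam("side"))
save({"pixels":cv2.resize(S["pixels"][215:295,215:320],(800,610),interpolation=cv2.INTER_CUBIC)[:600]},"p4.png")
```

```text
[ 9.16644453 -2.36694861 -5.62081509] [0.50608367 0.03796504 0.0709275 ] 9.675
red x 32.8 sd 1.8 y 2.0 -19.0 23.0 n 38
green x 38.0 sd 0.2 y 21.2 19.0 23.0 n 2
   pointer-band -5.2 mm
red x 33.1 sd 2.5 y 2.1 -17.0 27.0 n 38
green x 26.7 sd 1.1 y 22.1 14.0 30.0 n 8
   pointer-band 6.3 mm
```

View pics/p4.png

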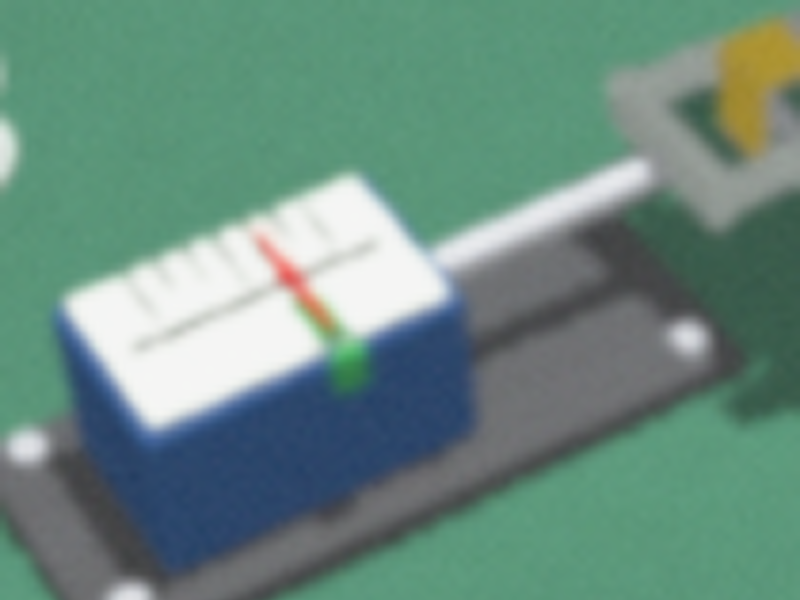

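The pointer lies over the green band, about 1 mm short of its middle. Holding, then easing home (43 mm plus clearance).

Call:
step_arm(
  motion=[
    [[0,0,0],0],
    [[0,0,0],0],
    [[0,0,0],0],
    [[0,0,0],0],
    [[0,0,0],0],
    [[0,0,0],0],
    [[0,0,0],0],
    [[0,0,0],0],
    [[0,0,0],0],
    [[0,0,0],0],
  ],
)

```text
time: 11.02
tool_pos: [0.5061, 0.0379, 0.0709]
tool_rot: [-3.141, -0.006, -0.204]
contact_force: [9.0, -1.9, -6.2]
opening: 0.025
grip_force: 44.8
```

Call:
step_arm(
  motion=[
    [[0,0,0],0],
    [[0,0,0],0],
    [[0,0,0],0],
    [[0,0,0],0],
    [[0,0,0],0],
    [[0,0,0],0],
    [[0,0,0],0],
    [[0,0,0],0],
    [[0.05,0,0],0],
    [[0.1,0,0],0],
  ],
)

```text
time: 12.28
tool_pos: [0.5117, 0.0368, 0.0709]
tool_rot: [-3.141, -0.005, -0.204]
contact_force: [7.6, -1.8, -4.9]
opening: 0.025
grip_force: 44.9
```

Call:
step_arm(
  motion=[
    [[0.08,0,0],0],
    [[0.16,0,0],0],
    [[0.24,0,0],0],
    [[0.32,0,0],0],
    [[0.4,0,0],0],
    [[0.48,0,0],0],
    [[0.56,0,0],0],
    [[0.64,0,0],0],
    [[0.72,0,0],0],
    [[0.8,0,0],0],
  ],
)

```text
time: 13.52
tool_pos: [0.5562, 0.0274, 0.07]
tool_rot: [3.142, 0.002, -0.204]
contact_force: [0.8, 0.2, -1.6]
opening: 0.0252
grip_force: 44.9
```

Run:
```python
from h import *
s=robot.observe(); print(s["contact_force"],s["tool_pos"],s["tool_rot"],s["time"],s["qpos"][5])
S=cam("scene"); gauge(S); gauge(cam("side"))
```

```text
[ 0.80380483  0.21381259 -1.55418926] [0.55621398 0.02742518 0.07003295] [ 3.14152182e+00  1.65468837e-03 -2.04161272e-01] 13.525 1.6864434243515722
red x 74.0 sd 1.8 y 2.6 -20.0 25.0 n 39
green x 33.4 sd 2.4 y 20.8 13.0 27.0 n 19
   pointer-band 40.6 mm
red x 74.2 sd 2.6 y 5.7 -16.0 29.0 n 44
green x 30.4 sd 3.0 y 21.3 11.0 31.0 n 24
   pointer-band 43.8 mm
```

Call:
step_arm(
  motion=[
    [[0.04,0,-0.3],0],
    [[0.04,0,-0.7],0],
    [[0.04,0,-1.3],0],
    [[0.04,0,-2],0],
    [[0.04,0,-2.7],-0.16],
    [[0.04,0,-2.7],-0.32],
    [[0.04,0,-2.7],-0.48],
    [[0.04,0,-2.7],-0.64],
    [[0.04,0,-2.7],-0.8],
    [[0.04,0,-2.7],-0.96],
  ],
)

```text
time: 14.88
tool_pos: [0.5585, 0.0269, 0.2321]
tool_rot: [-3.141, 0.001, 0.761]
contact_force: [0.0, -0.0, -1.5]
opening: 0.0254
grip_force: 44.9
```

Call:
step_arm(
  motion=[
    [[0,0,0],-0.18],
    [[0,0,0],-0.36],
    [[0,0,0],-0.54],
    [[0,0,0],-0.72],
    [[0,0,0],-0.9],
    [[0,0,0],-1.08],
    [[0,0,0],-1.26],
    [[0,0,0],-1.44],
    [[0,0,0],-1.62],
    [[0,0,0],-1.8],
  ],
)

```text
time: 16.12
tool_pos: [0.5585, 0.027, 0.2321]
tool_rot: [-3.141, -0.001, 2.562]
contact_force: [0.1, 0.5, -1.8]
opening: 0.0252
grip_force: 44.9
```

Call:
step_arm(
  motion=[
    [[0,0,0],-0.18],
    [[0,0,0],-0.36],
    [[0,0,0],-0.38],
    [[0,0,0],-0.38],
  ],
)

```text
time: 16.62
tool_pos: [0.5588, 0.0269, 0.2322]
tool_rot: [3.142, -0.0, 2.933]
contact_force: [-0.4, -0.2, -1.2]
opening: 0.0255
grip_force: 44.9
```

Run:
```python
from h import *
go((.5605,.0264,.0695),-.2+np.pi)
S=cam("scene"); D=cam("side")
a=cv2.resize(S["pixels"][170:270,230:350],(400,333),interpolation=cv2.INTER_CUBIC)
b=cv2.resize(D["pixels"][130:250,270:414],(400,333),interpolation=cv2.INTER_CUBIC)
save({"pixels":np.hstack([a,b])},"p5.png")
```

```text
go [-0.031, -0.003, 2.712] spin -0.009 | pos [0.5588 0.0269 0.2322] yaw 2.9328 t 16.62 q6 -1.45
```

View pics/p5.png

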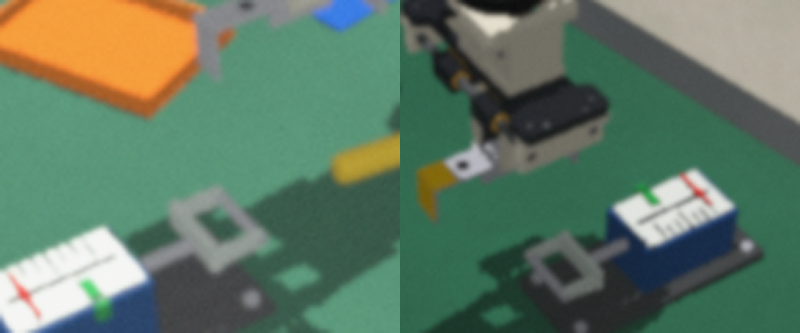

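The plain end now faces the gauge and the frame and pointer are home. Quick check that the bracket stayed level in the grip.

Run:
```python
from h import *
S=cam("scene"); D=cam("side")
for z in(.204,.244):
  for y in(-.013,.013):
    P=np.r_[np.array([.5588,.0269])+.069*U+y*V,z]; p=proj(S,P); print("S crop",((p-[230,170])*3.333).round(0))
    P=np.r_[np.array([.5588,.0269])-.071*U+y*V,z]; p=proj(D,P); print("D crop",((p-[270,130])*2.777).round(0))
```

```text
S crop [196.  60.]
D crop [ 35. 227.]
S crop [216.  79.]
D crop [ 20. 208.]
S crop [192.  11.]
D crop [ 33. 192.]
S crop [213.  30.]
D crop [ 17. 173.]
```

Matches; level. Inserting the plain lip.

Call:
step_arm(
  motion=[
    [[-0.03,0,0.7],-0.01],
    [[-0.03,0,1.4],-0.01],
    [[-0.03,0,1.9],-0.01],
    [[-0.03,0,2.1],-0.01],
    [[-0.03,0,2.25],-0.01],
    [[-0.03,0,2.4],-0.01],
    [[-0.03,0,2.5],-0.01],
    [[-0.03,0,2.6],-0.01],
    [[-0.03,0,2.7],-0.01],
    [[-0.03,0,2.7],-0.01],
  ],
)

```text
time: 18.08
tool_pos: [0.5605, 0.0265, 0.0699]
tool_rot: [3.142, -0.001, 2.946]
contact_force: [-0.7, 0.8, -1.6]
opening: 0.0254
grip_force: 44.9
```

Run:
```python
from h import *
S=cam("scene"); gauge(S); gauge(cam("side"))
save({"pixels":cv2.resize(S["pixels"][215:295,215:320],(800,610),interpolation=cv2.INTER_CUBIC)[:600]},"p6.png")
```

```text
red x 74.0 sd 1.8 y 2.4 -20.0 25.0 n 38
green x 33.4 sd 2.4 y 20.8 13.0 27.0 n 19
   pointer-band 40.6 mm
red x 74.2 sd 2.6 y 5.5 -18.0 29.0 n 45
green x 30.4 sd 3.0 y 21.3 11.0 31.0 n 24
   pointer-band 43.8 mm
```

View pics/p6.png

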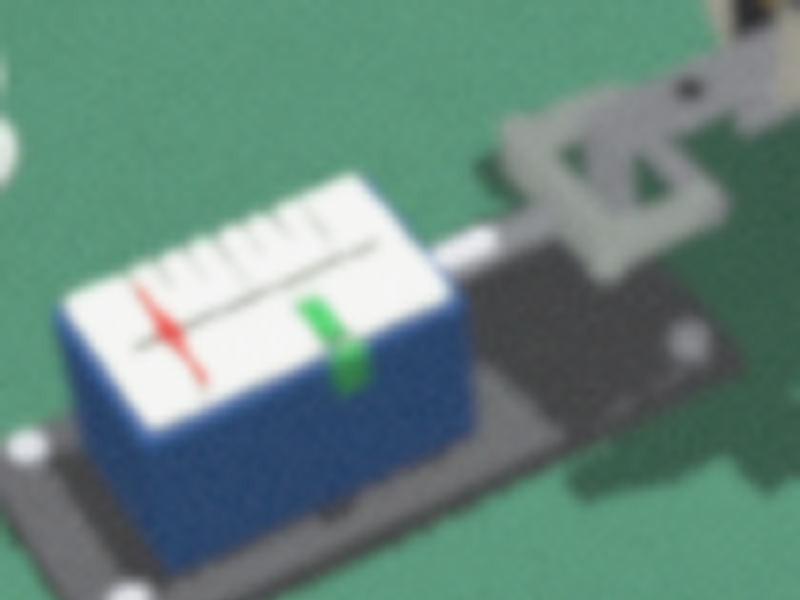

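The plain lip is in the opening at (610,160). Pulling, now along tool +x.

Call:
step_arm(
  motion=[
    [[0.1,0,0],0],
    [[0.2,0,0],0],
    [[0.3,0,0],0],
    [[0.4,0,0],0],
    [[0.5,0,0],0],
    [[0.6,0,0],0],
    [[0.67,0,0],0],
    [[0.74,0,0],0],
    [[0.78,0,0],0],
    [[0.78,0,0],0],
  ],
)

```text
time: 19.42
tool_pos: [0.5164, 0.0355, 0.0708]
tool_rot: [3.141, 0.004, 2.946]
contact_force: [8.4, 0.6, -5.8]
opening: 0.0255
grip_force: 44.9
```

Run:
```python
from h import *
for n in("scene","side"): gauge(cam(n))
```

```text
red x 42.1 sd 1.8 y 3.0 -20.0 25.0 n 42
green x 33.2 sd 2.2 y 20.7 13.0 27.0 n 17
   pointer-band 8.9 mm
red x 42.3 sd 2.5 y 4.7 -17.0 29.0 n 42
green x 30.5 sd 3.0 y 21.4 11.0 31.0 n 24
   pointer-band 11.7 mm
```

Call:
step_arm(
  motion=[
    [[0.04,0,0],0],
    [[0.08,0,0],0],
    [[0.12,0,0],0],
    [[0.15,0,0],0],
    [[0.17,0,0],0],
    [[0.17,0,0],0],
    [[0.17,0,0],0],
  ],
)

```text
time: 20.4
tool_pos: [0.5072, 0.0374, 0.0709]
tool_rot: [3.141, 0.006, 2.946]
contact_force: [9.9, -0.6, -5.3]
opening: 0.0255
grip_force: 44.9
```

Run:
```python
from h import *
for n in("scene","side"): gauge(cam(n))
```

```text
red x 32.7 sd 1.8 y 2.5 -19.0 23.0 n 37
green x 38.0 sd 0.2 y 21.2 19.0 23.0 n 2
   pointer-band -5.3 mm
red x 33.0 sd 2.5 y 2.3 -17.0 27.0 n 38
green x 26.7 sd 1.1 y 22.2 14.0 30.0 n 8
   pointer-band 6.3 mm
```

Pointer at 32.9, the same as in the first hold. Hold about 2 s, ease home, and lift out.

Call:
step_arm(
  motion=[
    [[0,0,0],0],
    [[0,0,0],0],
    [[0,0,0],0],
    [[0,0,0],0],
    [[0,0,0],0],
    [[0,0,0],0],
    [[0,0,0],0],
    [[0,0,0],0],
    [[0,0,0],0],
    [[0,0,0],0],
  ],
)

```text
time: 21.75
tool_pos: [0.5072, 0.0374, 0.0709]
tool_rot: [3.141, 0.006, 2.946]
contact_force: [9.4, -0.2, -6.2]
opening: 0.0255
grip_force: 44.9
```

Call:
step_arm(
  motion=[
    [[0,0,0],0],
    [[0,0,0],0],
    [[0,0,0],0],
    [[0,0,0],0],
    [[0,0,0],0],
    [[0,0,0],0],
    [[0,0,0],0],
    [[0,0,0],0],
    [[-0.05,0,0],0],
    [[-0.1,0,0],0],
  ],
)

```text
time: 23.0
tool_pos: [0.5129, 0.0363, 0.0709]
tool_rot: [3.141, 0.005, 2.946]
contact_force: [8.4, -0.9, -5.7]
opening: 0.0255
grip_force: 44.9
```

Call:
step_arm(
  motion=[
    [[-0.08,0,0],0],
    [[-0.16,0,0],0],
    [[-0.24,0,0],0],
    [[-0.32,0,0],0],
    [[-0.4,0,0],0],
    [[-0.48,0,0],0],
    [[-0.56,0,0],0],
    [[-0.64,0,0],0],
    [[-0.72,0,0],0],
    [[-0.8,0,0],0],
  ],
)

```text
time: 24.25
tool_pos: [0.5574, 0.0271, 0.07]
tool_rot: [-3.141, -0.002, 2.946]
contact_force: [-0.0, -0.2, -2.3]
opening: 0.0253
grip_force: 44.9
```

Run:
```python
from h import *
for n in("scene","side"): gauge(cam(n))
print(robot.observe()["contact_force"])
# tray: centre and long axis
t=np.array([[.58,-.367],[.536,-.176],[.396,-.2215],[.445,-.407]]); print(t.mean(0)); a=(t[1]-t[0])+(t[2]-t[3]); print("y-axis yaw",np.arctan2(a[1],a[0]))
go((.488,-.293,.22),np.arctan2(a[1],a[0]))
```

```text
red x 74.0 sd 1.8 y 2.4 -20.0 25.0 n 38
green x 33.4 sd 2.4 y 20.8 13.0 27.0 n 19
   pointer-band 40.6 mm
red x 74.3 sd 2.6 y 5.7 -16.0 29.0 n 44
green x 30.6 sd 3.1 y 21.4 11.0 31.0 n 25
   pointer-band 43.7 mm
[-0.30677703  0.00211186 -1.72075967]
[ 0.48925  -0.292875]
y-axis yaw 1.812960738439599
go [0.107, -5.458, -2.497] spin 1.133 | pos [0.558  0.027  0.0702] yaw 2.9457 t 24.35 q6 -1.46
```

Call:
step_arm(
  motion=[
    [[-0.03,0,-0.3],0],
    [[-0.03,0,-0.7],0],
    [[-0.03,0,-1.3],0],
    [[-0.03,0,-2],0.1],
    [[0.1,-0.9,-2.5],0.25],
    [[0.1,-1.9,-2.5],0.4],
    [[0.1,-2.8,-2.5],0.55],
    [[0.1,-3.7,-2.5],0.7],
    [[0.1,-4.6,-2.5],0.85],
    [[0.1,-5.2,-2.5],1.0],
  ],
)

```text
time: 25.6
tool_pos: [0.4901, -0.2798, 0.2201]
tool_rot: [-3.141, -0.001, 1.939]
contact_force: [1.1, -0.1, -2.0]
opening: 0.0252
grip_force: 44.9
```

Call:
step_arm(
  motion=[
    [[0,0,0],0],
    [[0,0,0],0],
  ],
)

```text
time: 25.85
tool_pos: [0.491, -0.2771, 0.22]
tool_rot: [-3.141, -0.001, 1.947]
contact_force: [0.4, -0.6, -1.5]
opening: 0.0252
grip_force: 44.9
```

Run:
```python
from h import *
go((.489,-.293,.034),1.813)
c=cam("wrist"); save(c,"w7.png")
hsv=cv2.cvtColor(c["pixels"],cv2.COLOR_RGB2HSV)
m=cv2.morphologyEx(cv2.inRange(hsv,(5,180,60),(18,255,255)),cv2.MORPH_CLOSE,np.ones((25,25)))
x=max(cv2.findContours(m,0,2)[0],key=cv2.contourArea)
print([ (p.tolist(),onz(c,p,.02)[:2].round(3).tolist()) for p in cv2.approxPolyDP(x,15,True)[:,0]])
```

```text
go [-0.238, -0.127, 3.1] spin 0.134 | pos [ 0.491  -0.2771  0.22  ] yaw 1.9469 t 25.85 q6 -1.03
[([251, 120], [0.397, -0.217]), ([239, 295], [0.442, -0.395]), ([289, 281], [0.488, -0.359]), ([287, 206], [0.458, -0.283]), ([255, 203], [0.426, -0.292]), ([255, 165], [0.414, -0.256]), ([295, 146], [0.444, -0.224]), ([352, 149], [0.497, -0.206]), ([350, 283], [0.55, -0.337]), ([368, 283], [0.568, -0.33]), ([392, 138], [0.529, -0.183])]
```

View pics/w7.png

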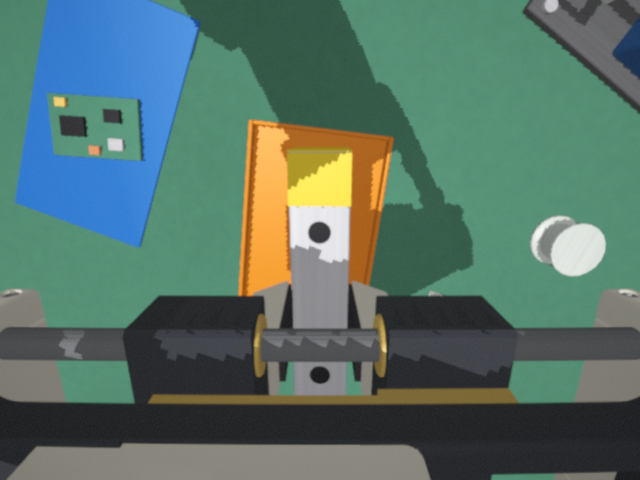

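The wrist view shows the bracket over the tray, whose corners (251,120) and (392,138) agree with the earlier tray estimate. Lowering into it.

Call:
step_arm(
  motion=[
    [[-0.24,-0.13,0],0.134],
    [[-0.24,-0.13,0.7],0.134],
    [[-0.24,-0.13,1.5],0.134],
    [[-0.24,-0.13,2.2],0.134],
    [[-0.24,-0.13,2.6],0.134],
    [[-0.24,-0.13,2.8],0.134],
    [[-0.24,-0.13,2.95],0.134],
    [[-0.24,-0.13,3.03],0.134],
    [[-0.24,-0.13,3.09],0.134],
    [[-0.24,-0.13,3.09],0.134],
  ],
)

```text
time: 27.15
tool_pos: [0.4893, -0.2941, 0.0351]
tool_rot: [3.141, 0.0, 1.812]
contact_force: [0.4, 0.4, -1.4]
opening: 0.0257
grip_force: 44.9
```

Call:
step_arm(
  motion=[
    [[0,0,0.02],0],
    [[0,0,0.04],0],
    [[0,0,0.04],0],
  ],
)

```text
time: 27.52
tool_pos: [0.4892, -0.294, 0.0325]
tool_rot: [3.142, -0.0, 1.812]
contact_force: [-0.5, -0.9, -1.5]
opening: 0.025
grip_force: 44.9
```

Call:
step_arm(
  motion=[
    [[0,0,0.02],0],
    [[0,0,0.02],0],
    [[0,0,0.02],0],
    [[0,0,0.02],0],
    [[0,0,0.02],0],
  ],
  hand=135,
)

```text
time: 28.15
tool_pos: [0.4893, -0.294, 0.0313]
tool_rot: [3.141, -0.0, 1.812]
contact_force: [-0.6, -0.0, 0.0]
opening: 0.0436
grip_force: 0.0
```

Released at floor height. Retreating straight up.

Call:
step_arm(
  motion=[
    [[0,0,-0.2],0],
    [[0,0,-0.6],0],
    [[0,0,-1.2],0],
    [[0,0,-2],0],
    [[0,0,-2.8],0],
    [[0,0,-3.5],0],
    [[0,0,-3.5],0],
    [[0,0,-3.5],0],
  ],
)

```text
time: 29.15
tool_pos: [0.4889, -0.2938, 0.2412]
tool_rot: [-3.141, -0.0, 1.812]
contact_force: [-0.2, 0.0, -1.0]
opening: 0.0433
grip_force: 0.0
```

Run:
```python
from h import *
S=cam("scene"); D=cam("side"); gauge(S); gauge(D)
a=cv2.resize(S["pixels"][150:300,190:350],(400,375),interpolation=cv2.INTER_CUBIC)
b=cv2.resize(D["pixels"][290:410,310:438],(400,375),interpolation=cv2.INTER_CUBIC)
save({"pixels":np.hstack([a,b])},"p8.png")
s=robot.observe(); print(s["contact_force"],s["time"])
```

```text
red x 74.0 sd 1.8 y 2.5 -20.0 25.0 n 39
green x 33.4 sd 2.4 y 20.8 13.0 27.0 n 19
   pointer-band 40.6 mm
red x 74.0 sd 2.5 y 5.4 -16.0 29.0 n 41
green x 30.5 sd 3.1 y 21.4 11.0 31.0 n 25
   pointer-band 43.5 mm
[-0.19329224  0.05088065 -0.04450086] 29.25
```

View pics/p8.png

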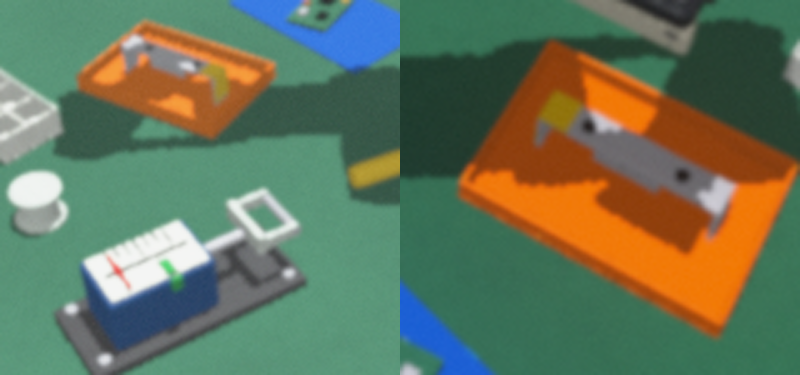

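The bracket stands on its feet in the middle of the tray, left crop (175,60) and right crop (635,155). The gauge is home and the band unchanged. Handing in.

```bash
python3 -c "
from cell import robot
print(robot.hand_in())"
```

```text
the job is handed in; nothing more can be done
None
```

I pulled the gauge with the yellow lip and then the plain lip, holding the pointer over the green band for about two seconds each time and easing it fully home; the bracket now stands in the orange tray and the job is handed in, with no verdict returned.

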